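# Try the cleaned solder suckers and sort out the one that sticks

### The arm

A 6-joint arm with a two-finger parallel gripper is mounted at the origin on a cart in front of the work surface, level with it; the furniture and walls round the work are solid. World frame = base frame: x ahead of the robot, y to its left, z up, the work surface at z = 0. Lengths are in mm, angles in rad, forces in N, time in s.
With the tool pointing down it reaches from about 350 to 775 mm from the base axis. Payload 7.3 kg.
Tool frame: the origin (TCP) lies on the mounting face of the last link; the fingertips stand 178 mm ahead of it and the grasp point (between the pads) lies 159 mm ahead of it; z points along the fingers, y is the line along which they close (so a half turn about z gives the same grasp; the last joint's range is limited). The gripper opens to 92 mm and grips with 3 to 60 N. Pads are 19 mm wide; open, the fingers measure 130 mm over their backs; the gripper's body (75 mm by 190 mm) begins 47 mm behind the grasp point.
Start: joints at [-1.379, 0.342, 1.524, -0, 1.275, -0.146], TCP at [174.011, -495.326, 404.741] pointing down, gripper open.
Joint ranges: [-2.53, 2.53], [-0.77, 2.02], [0.04, 2.7], [-1, 4.14], [0.28, 2.66], [-3.11, 3.11]. Speed limits (rad/s): [2.57, 2.57, 3.14, 3.14, 3.14, 3.14].

### API

Orientations are given as [roll, pitch, yaw] about the fixed x, y, z axes, in that order (R = Rz(yaw) Ry(pitch) Rx(roll)).
In Python, from plant import bot, camrig, order, get_obs gives the robot as it stands (bot), with the cameras (camrig), the job (order) and the readings as plain functions.
- The arm moves only by the shell command python3 shift.py 'ROWS'. ROWS is a JSON list of rows, 1 to 5 of them, each an object with the fields aperture (the finger opening in mm), xyz (a list: dx, dy, dz in normalised numbers (1 is 80 cm)), rz (a turn about the tool's z in normalised numbers (1 is pi rad)); a field left out counts as zero (the opening has to be given); each row is the pose to reach, as a shift and turn from the pose commanded when the command began, along the tool's axes at that moment; what a row does not reach only later rows make up. A row lasts 1/8 s, in which the tool goes at most 62.5 mm and 0.188 rad, less where a joint would pass 70% of its speed; a pose out of reach is approached as far as the arm can. The fingers move at their own pace and stop on an object; the grip force is fixed at half the most. Time passes only in rows, so rows that do not move let the fingers close. It prints the time, the measured TCP pose, the force, the opening and the grip force at its end. Shift and turn numbers lie between -1 and 1, and a call with a number outside is refused. Input that does not fit is refused with a message, and nothing moves.
- get_obs(): the state, without advancing time (a new reading comes with each control period).
- camrig.capture(name): name is "side" or "top" or "wrist"; returns a dict with "color" (420x560x3 uint8, red, green, blue), "K" (3x3 intrinsics, pixels), "R" (3x3) and "t" (3): a world point X has camera coordinates R X + t. Camera axes: x right, y down, z forward; pixel columns grow to the right and rows downward; lengths in mm; the calibration is good to about 2 mm. A picture is of the moment at which its call begins. There is no depth.
- order.close_job(): hands the job in; it is judged then, once.
The state is a dict: "time": time; "joint_positions": joint angles; "dq": joint speeds; "tau": joint torques, N m; "tool_pos": TCP position; "tcp_rot": TCP orientation; "contact_force": force on the tool from outside, world axes, zero at the start; "moment": the same for the moment, N m; "grip_width": finger opening in mm; "finger_force": force on a finger pad.
Only numpy, scipy, OpenCV 4.12 (cv2) and the standard library are available. Lean on these libraries where they do the work, as an engineer would, in place of code of your own. Each camera call takes 0.05 s, during which the arm holds its last target. There are 200 camera calls.

### The job

Three cleaned solder suckers lie in the service rack. Try each one by pushing its yellow plunger in: a sound one goes fully home, clicks in and stays in its bay like that, ready for use. If a plunger stiffens part-way, stop and do not force it; when you have tried it, lift that pump out and lay it down gently, flat inside the red repair tray, leaving everything else on the bench where it is.

Things in the scene. Friction and masses are not known exactly. Their poses are not given: they have to be found in the camera images.
- rack: Fixed service rack, grey plate x -54 to 70 mm, 172 mm wide; origin under the middle bay. Bays at y = -60, 0, 60 mm: a pump lies along the rack's x, axis 44 mm above the underside, in two V saddles (x = +/-32 mm, 12 mm thick). A notched plate at x = 58 mm, 57 mm high, stops the front collar and takes the push; pumps start up to 4 mm short of it.
- repair_tray: Shallow red tray, fixed, 240 (x) x 120 (y) x 35 mm, walls 3 mm, open on top. Origin at the centre of its underside, floor 3 mm above it, long side along x. A pump lying on the floor has its axis 17 mm above the origin.
- pump_1: Solder sucker, 197 mm, 130 g, lying along its x axis; origin on the axis at mid-barrel, x to the nozzle, z up in the rack. Blue barrel 22 mm in diameter, x -50 to 50 mm (lift it there); black 28 mm collars out to x = +/-58; white nozzle to x = 85; yellow 22 mm knob at the rear, its end face at x = -112 with the plunger out, -72 home. All look alike; just one sticks: only pushing tells which.
- pump_1_plunger (a joint): Plunger travel in m, 0 out to 0.040 home. Sound: 3 N at first, rising evenly to 6 or 7 N near the end; clicks in past 0.037 and then rests at about 0.0365; let go earlier, it springs out. Sticking: the same up to 0.009, then 1.4 N more each mm: 8 N at 0.012, 12 N at 0.015, 19 N at 0.020, 26 N at 0.025; springs out when let go. Past 0.026 (27 N) is forcing it.
- pump_1_knob (a point): Centre of the rear face of this pump's yellow knob, where it is pushed; it moves with the plunger. Its x axis is the pump's, so the push goes along +x.
- pump_2: Solder sucker, the same as pump_1 in every visible way; same frame.
- pump_2_plunger (a joint): Plunger travel of this pump in m, as for pump_1_plunger: 0 out, 0.040 fully home.
- pump_2_knob (a point): Centre of the rear face of this pump's yellow knob, as for pump_1_knob.
- pump_3: Solder sucker, the same as pump_1 in every visible way; same frame.
- pump_3_plunger (a joint): Plunger travel of this pump in m, as for pump_1_plunger: 0 out, 0.040 fully home.
- pump_3_knob (a point): Centre of the rear face of this pump's yellow knob, as for pump_1_knob.
- kapton_roll: Roll of amber tape lying flat, 72 mm across, 13 mm high; bystander, leave it alone. Origin under its centre.
- heat_sink: Aluminium finned heat sink 50 x 50 x 27 mm; bystander, leave it alone. Origin under its centre.
- side_cutters: Side cutters with orange handles, 138 mm long, lying flat; bystander, leave them alone. Origin under the middle.
- spudger: Blue nylon pry stick 142 x 12 x 8 mm lying flat; bystander, leave it alone. Origin under the middle.

How it is judged (in metres and radians):
On the way, in this order (a step that is already met when the one before it is completed fails the run):
1. the sticking plunger has been tried: pushed in at least 10 mm, in the rack (value of joint pump_2_plunger above 0.01 m and distance of pump_2 from where it was at the start of the episode below 0.02 m), for 0.05 s.
2. the sticking pump lies flat in the red tray (x of pump_2 in the frame of repair_tray between -0.05 and 0.05 m and y of pump_2 in the frame of repair_tray between -0.05 and 0.05 m and z of pump_2 in the frame of repair_tray between 0.01 and 0.023 m and angle between pump_2's own x axis and vertical between 1.47 and 1.67 rad), for 0.2 s.
At the end, for the whole second after the job is handed in: Both sound pumps lie in their bays (within 20 mm of where they were) with plungers latched home (more than 35 of 40 mm) and at rest; the sticking pump lies flat (within 0.1 rad) on the floor of the red tray, wholly inside it, released and at rest (all of step 2 and value of joint each of pump_1_plunger, pump_3_plunger above 0.035 m and distance of each of pump_1, pump_3 from where it was at the start of the episode below 0.02 m and z of pump_1 in the frame of rack between 0.038 and 0.05 m and angle between pump_1's own x axis and vertical between 1.45 and 1.69 rad and linear speed of each of pump_1, pump_3 below 0.02 m/s and z of pump_3 in the frame of rack between 0.038 and 0.05 m and angle between pump_3's own x axis and vertical between 1.45 and 1.69 rad and linear speed of pump_2 below 0.03 m/s and contact force between pump_2 and the fingers below 0.1 N); the robot touches nothing.
It fails at once if the sticking plunger is forced: pushed in more than 26 mm (about 27 N) (value of joint pump_2_plunger above 0.026 m).
It fails at once if the sticking pump is dropped (let fall from more than about 2 cm) (contact force between pump_2 and the fingers below 0.1 N and linear speed of pump_2 above 0.6 m/s).
It fails at once if a bystander (tape roll, heat sink, side cutters or pry stick) is moved more than 30 mm (distance of any of kapton_roll, heat_sink, side_cutters, spudger from where it was at the start of the episode above 0.03 m).
It also fails if it takes over 64 s, if anything falls off the work surface, if the arm or the gripper's body presses on something with over 40 N, if the wrist force passes 120 N, or if a joint passes its speed limit or range.

## Working session

There is one attempt and no reset: what is moved stays moved. The work goes in short steps, Python scripts to look and compute and a shell command to move; the robot and the scene stay as the last step left them, time stands still between calls to the robot, and variables do not carry over. Pictures are saved under pics/ and viewed, at most 10 in all, crops included, and the job is handed in when it is done.

```bash
ls; mkdir -p pics; python3 - <<'E'
from plant import bot, camrig, order, get_obs
import cv2,numpy as np
o=get_obs(); print({k:np.round(v,3).tolist() for k,v in o.items()})
for n in("top","side"):
    c=camrig.capture(n); cv2.imwrite(f"pics/{n}0.png",c["color"][:,:,::-1]); np.savez(f"{n}0.npz",**c)
    print(n,c["K"].round(1).tolist(),c["R"].round(3).tolist(),c["t"].round(1).tolist(),(-c["R"].T@c["t"]).round(0))
E
```

```text
pics
plant.py
shift.py
{'time': 0.0, 'joint_positions': [-1.379, 0.343, 1.525, 0.0, 1.275, -0.146], 'dq': [-0.001, -0.001, 0.001, -0.001, -0.001, -0.0], 'tau': [-0.0, -43.124, -24.421, 0.072, 0.056, -0.0], 'tool_pos': [173.989, -495.193, 404.053], 'tcp_rot': [-3.14, -0.0, 0.338], 'contact_force': [-0.206, 0.422, -0.107], 'moment': [-0.021, 0.008, -0.013], 'finger_force': 0.0, 'grip_width': 91.646}
top [[404.8, 0.0, 282.3], [0.0, 404.8, 209.5], [0.0, 0.0, 1.0]] [[-0.009, -1.0, -0.01], [-0.993, 0.011, -0.119], [0.12, 0.009, -0.993]] [277.9, 519.5, 855.1] [416. 265. 914.]
side [[383.5, 0.0, 280.8], [0.0, 383.5, 211.1], [0.0, 0.0, 1.0]] [[0.998, -0.067, -0.0], [-0.034, -0.505, -0.863], [0.057, 0.861, -0.506]] [-472.0, 204.0, 746.9] [ 435. -571.  554.]
```

View pics/top0.png

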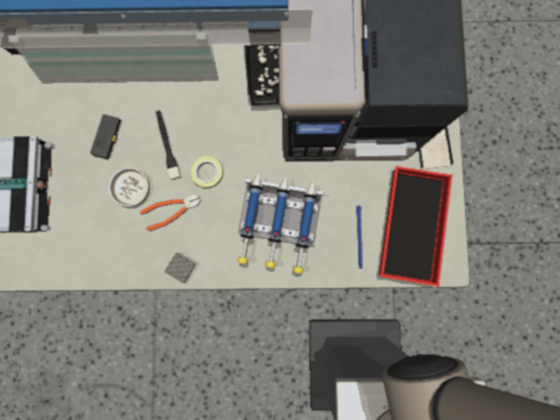

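View pics/side0.png

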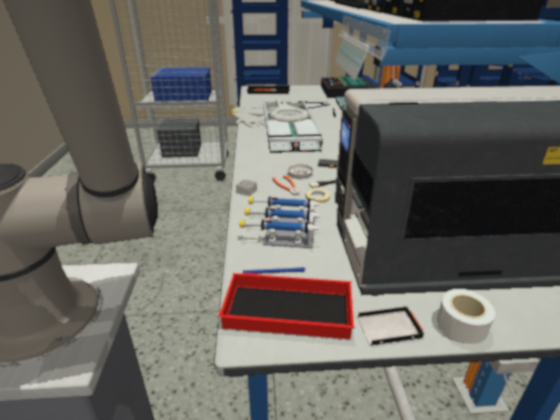

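The top view shows the rack near (280,215) with three blue barrels and yellow knobs at about (243,261), (272,265) and (298,269). The red tray is near (416,226), the spudger at (360,237), and there is clutter to the left. In the side view, the knobs are at about (242,224), (247,212) and (250,200), with the tray in front. Next I'll triangulate.

```bash
cat > h.py <<'E'
import cv2,numpy as np
def ray(c,u,v):
    d=c["R"].T@np.linalg.solve(c["K"],[u,v,1.]); return -c["R"].T@c["t"],d/np.linalg.norm(d)
def onz(c,u,v,z):
    o,d=ray(c,u,v); return o+d*(z-o[2])/d[2]
def proj(c,X):
    p=c["K"]@(c["R"]@np.asarray(X,float)+c["t"]); return p[:2]/p[2]
def tri(rs):
    A=np.zeros((3,3));b=np.zeros(3)
    for o,d in rs:
        P=np.eye(3)-np.outer(d,d);A+=P;b+=P@o
    X=np.linalg.solve(A,b); return X,max(np.linalg.norm((np.eye(3)-np.outer(d,d))@(X-o)) for o,d in rs)
HSV={"yellow":((22,140,120),(34,255,255)),"blue":((100,120,50),(120,255,255)),"red":((0,170,90),(6,255,255))}
def blobs(c,col,amin=8,roi=None):
    h=cv2.cvtColor(np.ascontiguousarray(c["color"]),cv2.COLOR_RGB2HSV)
    m=cv2.inRange(h,*map(np.array,HSV[col]))
    if col=="red": m|=cv2.inRange(h,np.array((174,170,90)),np.array((180,255,255)))
    if roi:
        k=np.zeros_like(m);k[roi[1]:roi[3],roi[0]:roi[2]]=1;m*=k
    n,l,s,ce=cv2.connectedComponentsWithStats(m)
    out=[]
    for i in range(1,n):
        if s[i,4]>=amin:
            ct=np.argwhere(l==i)[:,::-1].astype(np.int32)
            out.append((ce[i],s[i,4],cv2.minAreaRect(ct),ct))
    return out
E
python3 - <<'E'
from h import *
T=dict(np.load("top0.npz"));S=dict(np.load("side0.npz"))
for n,c,roi in(("top",T,(220,150,460,300)),("side",S,(215,180,370,340))):
  for col in HSV:
    for b in blobs(c,col,8,roi): print(n,col,b[0].round(1),b[1],[np.round(q,1) for q in b[2]])
E
```

```text
top yellow [241.9 260.2] 32 [array([241.8, 260.3]), array([7.6, 4.1]), np.float64(11.3)]
top yellow [269.8 264.4] 37 [array([269.8, 264.6]), array([8.1, 4.4]), np.float64(9.5)]
top yellow [297.8 269.7] 42 [array([298. , 269.5]), array([5., 8.]), np.float64(90.0)]
top blue [251.5 210.3] 286 [array([251.3, 211.2]), array([ 8.3, 37.8]), np.float64(10.5)]
top blue [278.8 213.9] 279 [array([278.7, 214.9]), array([ 8.2, 37.8]), np.float64(9.5)]
top blue [305.9 219.8] 285 [array([305.8, 220.6]), array([ 8.4, 38.4]), np.float64(8.7)]
top blue [358.9 233.8] 116 [array([358.9, 236.5]), array([59.1,  2.2]), np.float64(88.0)]
top red [416.5 223.8] 1366 [array([415.7, 225.8]), array([ 58.8, 111.6]), np.float64(7.9)]
side yellow [250.2 200. ] 13 [array([250., 200.]), array([4., 2.]), np.float64(90.0)]
side yellow [247. 211.] 15 [array([247., 211.]), array([4., 2.]), np.float64(90.0)]
side yellow [241.6 223. ] 19 [array([242., 223.]), array([4.2, 4.2]), np.float64(45.0)]
side blue [287.8 201.9] 141 [array([288. , 201.9]), array([30.1,  4.8]), np.float64(3.2)]
side blue [287.1 213.1] 165 [array([287.4, 213.2]), array([31.1,  5.8]), np.float64(2.6)]
side blue [283.7 225.4] 204 [array([283.5, 225.5]), array([33.2,  6.4]), np.float64(3.8)]
side blue [280.1 270. ] 88 [array([277., 270.]), array([ 2.1, 52. ]), np.float64(87.6)]
side red [287.3 306. ] 3726 [array([286.9, 304.7]), array([133.5,  55.9]), np.float64(4.8)]
```

```bash
python3 - <<'E'
from h import *
T=dict(np.load("top0.npz"));S=dict(np.load("side0.npz"))
ro=(220,150,340,300)
for col,n in(("yellow",0),("blue",2)):
  a=sorted([b for b in blobs(T,col,8,ro)],key=lambda b:b[0][0])
  s=sorted([b for b in blobs(S,col,8,(215,180,370,240))],key=lambda b:b[0][1])
  for p,q in zip(a,s):
    X,e=tri([ray(T,*p[n if n==0 else 2][0] if n else p[0]),ray(S,*(q[2][0] if n else q[0]))]);print(col,X.round(1),round(e,1),onz(T,*p[0],50).round(1))
b=blobs(T,"red",100)[0]; bx=cv2.boxPoints(b[2]); P=np.array([onz(T,*p,35) for p in bx]);print(P.round(0),P.mean(0).round(1))
s=max(blobs(S,"red",100,(215,180,370,340)),key=lambda b:b[1])
for p in bx: print(p.round(0),proj(S,onz(T,*p,35)).round(0),end=' ')
for a in blobs(T,"blue",8,(220,150,460,300)):
  v,(x),(w) ,_=None,None,None,None
  vx,vy,x0,y0=cv2.fitLine(a[3],cv2.DIST_L2,0,.01,.01).ravel()
  A=onz(T,x0,y0,50);B=onz(T,x0+10*vx,y0+10*vy,50);print("yaw",np.arctan2(*(B-A)[1::-1]),A.round())
E
```

```text
yellow [412.6 359.7  45.3] 0.3 [412.9 359.2  50. ]
yellow [403.8 300.2  45.3] 0.4 [403.5 300.   50. ]
yellow [391.6 241.   45.8] 0.1 [391.8 241.1  50. ]
blue [516.5 339.5  46.6] 1.2 [519.2 338.8  50. ]
blue [509.  280.5  45.9] 0.0 [510.7 280.2  50. ]
blue [495.3 222.4  45.9] 0.7 [497.4 222.2  50. ]
[[ 374.   67.   35.]
 [ 615.   25.   35.]
 [ 596. -102.   35.]
 [ 356.  -56.   35.]] [485.3 -16.5  35. ]
[379. 277.] [232. 271.] [394. 166.] [349. 280.] [452. 175.] [354. 328.] [437. 285.] [219. 315.] yaw -0.17932526689261707 [519. 339.  50.]
yaw -0.17996103441015596 [511. 280.  50.]
yaw -0.1850571420005724 [497. 222.  50.]
yaw -3.138194497486564 [466. 110.  50.]
```

```bash
cat >> h.py <<'E'
from scipy.spatial.transform import Rotation as Ro
def to(x,y,z,yaw=-0.185):
    from plant import bot, camrig, order, get_obs
    o=get_obs(); R=Ro.from_euler("xyz",o["tcp_rot"]).as_matrix()
    d=R.T@(np.array([x,y,z])-o["tool_pos"]); w=(o["tcp_rot"][2]-yaw+np.pi)%(2*np.pi)-np.pi
    print("t",round(o["time"],2),"shift",d.round(1),"turn",round(w,3),"F",np.round(o["contact_force"],1),"pos",np.round(o["tool_pos"],1),"yaw",round(o["tcp_rot"][2],3),"q",np.round(o["joint_positions"],2),"w",round(o["grip_width"],1))
E
python3 -c "
from h import *
to(430,-100,400)"
```

```text
t 0.1 shift [ 372.5 -288.     4.6] turn 0.523 F [-0.4  0.4  0.1] pos [ 174.  -495.2  404.1] yaw 0.338 q [-1.38  0.34  1.52  0.    1.28 -0.15] w 91.6
```

Careful with the scale: shifts go in shares of 80 cm and turns go in shares of pi rad. That gives: 372 mm / 800 = 0.465, -288 mm / 800 = -0.36, 0.523 rad / 3.1416 = 0.1665.

```bash
python3 shift.py '[{"aperture":0,"xyz":[0.465,-0.36,0],"rz":0.1665},{"aperture":0,"xyz":[0.465,-0.36,0],"rz":0.1665},{"aperture":0,"xyz":[0.465,-0.36,0],"rz":0.1665},{"aperture":0,"xyz":[0.465,-0.36,0],"rz":0.1665},{"aperture":0,"xyz":[0.465,-0.36,0],"rz":0.1665}]'; python3 -c "
from h import *
to(400,130,400);to(377,366,330)"
```

```text
time: 0.72
tool_pos: [341.4, -236.1, 404.7]
tcp_rot: [3.142, -0.0, -0.186]
contact_force: [1.5, -0.7, 0.2]
grip_width: 46.4
finger_force: 0.0
t 0.72 shift [ -10.1 -370.7    4.7] turn -0.001 F [ 1.5 -0.7  0.2] pos [ 341.4 -236.1  404.7] yaw -0.186 q [-0.79  0.14  1.8   0.    1.2   0.97] w 46.4
t 0.72 shift [ -76.3 -598.4   74.6] turn -0.001 F [ 1.5 -0.7  0.2] pos [ 341.4 -236.1  404.7] yaw -0.186 q [-0.79  0.14  1.8   0.    1.2   0.97] w 46.4
```

In the tool's units: -300 mm / 800 = -0.375, -240 mm / 800 = -0.3.

```bash
python3 shift.py '[{"aperture":0,"xyz":[0,-0.075,0]},{"aperture":0,"xyz":[0,-0.15,0]},{"aperture":0,"xyz":[0,-0.225,0]},{"aperture":0,"xyz":[0,-0.3,0]},{"aperture":0,"xyz":[0,-0.375,0]}]'; python3 shift.py '[{"aperture":0,"xyz":[-0.0375,-0.075,0]},{"aperture":0,"xyz":[-0.075,-0.15,0.0125]},{"aperture":0,"xyz":[-0.0875,-0.225,0.0375]},{"aperture":0,"xyz":[-0.095,-0.3,0.0625]},{"aperture":0,"xyz":[-0.095,-0.3625,0.0875]}]'; python3 -c "
from h import *
to(377,366,330)"
```

```text
time: 1.35
tool_pos: [395.9, 58.9, 404.7]
tcp_rot: [3.141, -0.0, -0.185]
contact_force: [1.5, -0.8, 0.2]
grip_width: 1.0
finger_force: 0.0
time: 1.98
tool_pos: [373.7, 355.2, 335.3]
tcp_rot: [-3.141, -0.001, -0.184]
contact_force: [1.7, -1.1, 1.5]
grip_width: 0.6
finger_force: 0.0
t 1.98 shift [  1.3 -11.2   5.3] turn 0.001 F [ 1.7 -1.1  1.5] pos [373.7 355.2 335.3] yaw -0.184 q [ 0.61  0.39  1.65 -0.    1.09  2.37] w 0.6
```

In the tool's units: 60 mm / 800 = 0.075, -8 mm / 800 = -0.01.

```bash
python3 shift.py '[{"aperture":0,"xyz":[0,-0.01,0]},{"aperture":0,"xyz":[0,-0.01,0.075]},{"aperture":0,"xyz":[0,-0.01,0.075]}]'; python3 - <<'E'
from h import *
from plant import bot, camrig, order, get_obs
to(377,366,206)
c=camrig.capture("wrist"); cv2.imwrite("pics/w1.png",c["color"][:,:,::-1]); np.savez("w1.npz",**c)
for b in blobs(c,"yellow",40): print(b[0].round(),b[1],onz(c,*b[0],44).round(1))
E
```

```text
time: 2.35
tool_pos: [374.5, 359.5, 272.9]
tcp_rot: [3.135, 0.006, -0.186]
contact_force: [-0.3, -0.4, 0.4]
grip_width: 0.7
finger_force: 0.0
t 2.35 shift [ 1.7 -7.3 66.8] turn -0.001 F [-0.3 -0.4  0.4] pos [374.5 359.5 272.9] yaw -0.186 q [ 0.62  0.48  1.71 -0.    0.96  2.37] w 0.7
[462. 177.] 522 [389.1 239.8  44. ]
[368. 175.] 458 [401.2 299.1  44. ]
[272. 179.] 386 [410.6 359.5  44. ]
```

View pics/w1.png

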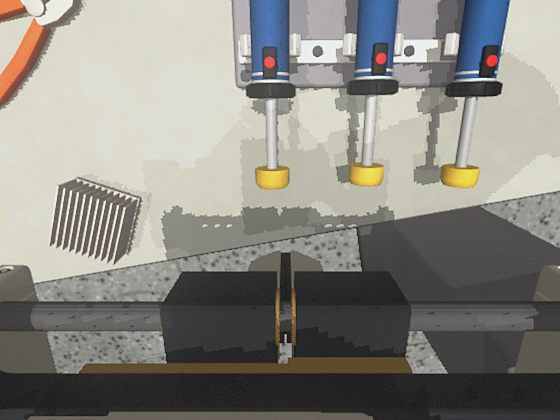

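In the tool's units: 67 mm / 800 = 0.0838, 40 mm / 800 = 0.05.

```bash
python3 shift.py '[{"aperture":0,"xyz":[0.0025,-0.0088,0.05]},{"aperture":0,"xyz":[0.0025,-0.0088,0.0838]},{"aperture":0,"xyz":[0.0025,-0.0088,0.0838]}]'; python3 -c "
from h import *
to(377,366,206)"
```

```text
time: 2.78
tool_pos: [379.4, 367.1, 209.8]
tcp_rot: [3.141, 0.0, -0.186]
contact_force: [-0.9, 0.1, 0.1]
grip_width: 0.6
finger_force: 0.0
t 2.77 shift [-2.1  1.5  3.8] turn -0.001 F [-0.9  0.1  0.1] pos [379.4 367.1 209.8] yaw -0.186 q [ 0.62  0.58  1.75 -0.    0.81  2.38] w 0.6
```

In the tool's units: 12 mm / 800 = 0.015, 8 mm / 800 = 0.01.

```bash
python3 shift.py '[{"aperture":0,"xyz":[0.005,0.0013,0.0025]},{"aperture":0,"xyz":[0.01,0.0013,0.0025]},{"aperture":0,"xyz":[0.015,0.0013,0.0025]},{"aperture":0,"xyz":[0.015,0.0013,0.0025]}]'; python3 shift.py '[{"aperture":0,"xyz":[0.005,0,0]},{"aperture":0,"xyz":[0.005,0,0]}]';python3 shift.py '[{"aperture":0,"xyz":[0.005,0,0]},{"aperture":0,"xyz":[0.005,0,0]}]'; python3 shift.py '[{"aperture":0,"xyz":[0.005,0,0]},{"aperture":0,"xyz":[0.005,0,0]}]'
```

```text
time: 3.28
tool_pos: [391.0, 364.2, 207.3]
tcp_rot: [-3.141, -0.001, -0.186]
contact_force: [-0.6, 1.2, -0.0]
grip_width: 0.9
finger_force: 0.0
time: 3.52
tool_pos: [394.7, 363.5, 206.8]
tcp_rot: [3.142, -0.0, -0.185]
contact_force: [-0.4, -0.6, 0.4]
grip_width: 0.3
finger_force: 0.0
time: 3.78
tool_pos: [398.6, 362.7, 206.7]
tcp_rot: [3.141, 0.0, -0.185]
contact_force: [-0.3, 0.1, 0.3]
grip_width: 0.1
finger_force: 0.0
time: 4.03
tool_pos: [402.3, 362.0, 206.7]
tcp_rot: [3.141, 0.0, -0.185]
contact_force: [-1.8, 0.8, 0.6]
grip_width: 0.1
finger_force: 1.1
```

In the tool's units: 4 mm / 800 = 0.005.

```bash
for i in 1 2 3; do python3 shift.py '[{"aperture":0,"xyz":[0.005,0,0]},{"aperture":0,"xyz":[0.005,0,0]}]' | grep -E "tool_pos|contact"; done
```

```text
tool_pos: [406.4, 361.2, 206.7]
contact_force: [-2.3, 0.9, 1.2]
tool_pos: [410.5, 360.5, 206.8]
contact_force: [-2.1, 0.5, 0.0]
tool_pos: [414.4, 359.8, 206.8]
contact_force: [-3.6, 1.3, -1.2]
```

In the tool's units: 4 mm / 800 = 0.005.

```bash
for i in 1 2; do python3 shift.py '[{"aperture":0,"xyz":[0.005,0,0]},{"aperture":0,"xyz":[0.005,0,0]}]' | grep -E "tool_pos|contact"; done
```

```text
tool_pos: [418.3, 359.0, 206.8]
contact_force: [-3.7, 0.9, -0.4]
tool_pos: [422.3, 358.3, 206.8]
contact_force: [-4.3, 0.7, -0.1]
```

In the tool's units: 12 mm / 800 = 0.015, 8 mm / 800 = 0.01.

```bash
python3 shift.py '[{"aperture":0,"xyz":[0.005,0,0]},{"aperture":0,"xyz":[0.01,0,0]},{"aperture":0,"xyz":[0.015,0,0]},{"aperture":0,"xyz":[0.015,0,0]}]' | grep -E "tool_pos|contact"; for i in 1 2 3; do python3 shift.py '[{"aperture":0,"xyz":[0.0025,0,0]},{"aperture":0,"xyz":[0.0025,0,0]}]' | grep -E "tool_pos|contact"; done
```

```text
tool_pos: [433.8, 356.2, 206.8]
contact_force: [-4.1, 2.2, -0.6]
tool_pos: [435.9, 355.8, 206.9]
contact_force: [-4.1, 1.9, -0.2]
tool_pos: [437.7, 355.4, 206.8]
contact_force: [-4.6, 1.8, -0.2]
tool_pos: [439.1, 355.2, 206.7]
contact_force: [-7.3, 3.7, 1.3]
```

In the tool's units: 2 mm / 800 = 0.0025.

```bash
for i in 1 2; do python3 shift.py '[{"aperture":0,"xyz":[0.0025,0,0]},{"aperture":0,"xyz":[0.0025,0,0]}]' | grep -E "tool_pos|contact"; done; python3 shift.py '[{"aperture":0}]' | grep contact
```

```text
tool_pos: [439.7, 355.1, 206.4]
contact_force: [-13.9, 5.3, 2.8]
tool_pos: [440.4, 355.0, 206.2]
contact_force: [-19.4, 7.1, 5.2]
contact_force: [-19.8, 7.0, 4.8]
```

In the tool's units: -70 mm / 800 = -0.0875, 60 mm / 800 = 0.075.

```bash
python3 shift.py '[{"aperture":0,"xyz":[-0.025,0,0]},{"aperture":0,"xyz":[-0.0625,0,0]},{"aperture":0,"xyz":[-0.0875,0,0]},{"aperture":0,"xyz":[-0.0875,0.0375,0]},{"aperture":0,"xyz":[-0.0875,0.075,0]}]'; python3 - <<'E'
from h import *
from plant import bot, camrig, order, get_obs
to(376,305,206)
c=camrig.capture("wrist"); np.savez("w2.npz",**c); cv2.imwrite("pics/w2.png",c["color"][:,:,::-1])
for b in blobs(c,"yellow",40): print(b[0].round(),b[1],onz(c,*b[0],44).round(1))
E
```

```text
time: 7.78
tool_pos: [363.9, 307.9, 207.2]
tcp_rot: [-3.141, -0.002, -0.184]
contact_force: [0.3, -0.8, 0.1]
grip_width: 0.3
finger_force: 0.0
t 7.78 shift [12.4  0.7  1.2] turn 0.001 F [ 0.3 -0.8  0.1] pos [363.9 307.9 207.2] yaw -0.184 q [ 0.54  0.52  1.89 -0.    0.73  2.3 ] w 0.3
[138. 116.] 1365 [451.6 353.5  44. ]
[286. 209.] 925 [400.6 300.4  44. ]
[423. 211.] 1049 [388.4 240.2  44. ]
```

In the tool's units: 20 mm / 800 = 0.025, 16 mm / 800 = 0.02.

```bash
python3 shift.py '[{"aperture":0,"xyz":[0.01,0,0]},{"aperture":0,"xyz":[0.02,0,0]},{"aperture":0,"xyz":[0.025,0,0]},{"aperture":0,"xyz":[0.025,0,0]}]'| grep -E "tool_pos|contact"; for i in 1 2 3 4 5; do python3 shift.py '[{"aperture":0,"xyz":[0.005,0,0]},{"aperture":0,"xyz":[0.005,0,0]}]' | grep -E "tool_pos|contact"; done
```

```text
tool_pos: [383.9, 304.8, 206.7]
contact_force: [-0.0, 0.6, 0.4]
tool_pos: [387.5, 303.9, 206.8]
contact_force: [0.7, 0.1, -0.1]
tool_pos: [391.2, 303.1, 206.7]
contact_force: [-2.5, 1.2, 0.2]
tool_pos: [395.4, 302.3, 206.8]
contact_force: [-1.7, 1.0, -0.5]
tool_pos: [399.2, 301.5, 206.7]
contact_force: [-4.8, 1.5, -0.2]
tool_pos: [402.4, 300.9, 206.6]
contact_force: [-7.6, 4.0, 1.5]
```

In the tool's units: 2 mm / 800 = 0.0025.

```bash
python3 shift.py '[{"aperture":0,"xyz":[0.0025,0,0]},{"aperture":0,"xyz":[0.0025,0,0]},{"aperture":0,"xyz":[0.0025,0,0]}]' | grep -E "tool_pos|contact"
```

```text
tool_pos: [403.9, 300.6, 206.6]
contact_force: [-9.2, 4.3, 3.1]
```

The middle plunger stiffened: about 10 N at roughly 14 mm, so this is the sticking one. I'm backing off and going to the right pump.

In the tool's units: 60 mm / 800 = 0.075, -56 mm / 800 = -0.07.

```bash
python3 shift.py '[{"aperture":0,"xyz":[-0.025,0,0]},{"aperture":0,"xyz":[-0.0625,0,0]},{"aperture":0,"xyz":[-0.07,0.0375,0]},{"aperture":0,"xyz":[-0.07,0.075,0]},{"aperture":0,"xyz":[-0.07,0.075,0]}]'| grep -E "tool_pos|contact"; python3 - <<'E'
from h import *
from plant import bot, camrig, order, get_obs
to(363,245,206)
c=camrig.capture("wrist")
for b in blobs(c,"yellow",40): print(b[0].round(),b[1],onz(c,*b[0],44).round(1))
E
```

```text
tool_pos: [338.4, 250.8, 207.2]
contact_force: [-0.0, 0.7, -0.1]
t 10.57 shift [25.2  1.2  1.2] turn -0.001 F [-0.   0.7 -0.1] pos [338.4 250.8 207.2] yaw -0.186 q [ 0.46  0.45  2.04 -0.    0.65  2.21] w 0.3
[ 3. 74.] 86 [451.1 343.7  44. ]
[141. 171.] 1082 [403.5 302.   44. ]
[284. 176.] 969 [389.7 241.6  44. ]
```

In the tool's units: 33 mm / 800 = 0.0413, 30 mm / 800 = 0.0375.

```bash
python3 shift.py '[{"aperture":0,"xyz":[0.0125,0,0]},{"aperture":0,"xyz":[0.025,0.0013,0]},{"aperture":0,"xyz":[0.0375,0.0013,0]},{"aperture":0,"xyz":[0.0413,0.0013,0]}]'| grep -E "tool_pos|contact"; for i in 1 2 3 4 5 6; do python3 shift.py '[{"aperture":0,"xyz":[0.005,0,0]},{"aperture":0,"xyz":[0.005,0,0]}]' | grep -E "tool_pos|contact"; done
```

```text
tool_pos: [372.2, 244.7, 206.7]
contact_force: [-0.0, -0.0, -0.6]
tool_pos: [375.2, 244.0, 206.8]
contact_force: [-0.4, 0.1, 0.4]
tool_pos: [378.9, 243.3, 206.7]
contact_force: [-1.7, 0.3, -0.9]
tool_pos: [383.1, 242.5, 206.8]
contact_force: [-2.8, 0.7, -0.2]
tool_pos: [387.2, 241.7, 206.8]
contact_force: [-2.7, 0.7, -0.6]
tool_pos: [391.1, 241.0, 206.8]
contact_force: [-2.9, 0.8, -0.0]
tool_pos: [395.1, 240.3, 206.8]
contact_force: [-3.5, 0.0, -0.8]
```

Sound (3.5 N at about 14–17 mm), so I'm continuing to the end.

In the tool's units: 16 mm / 800 = 0.02, 12 mm / 800 = 0.015.

```bash
python3 shift.py '[{"aperture":0,"xyz":[0.005,0,0]},{"aperture":0,"xyz":[0.01,0,0]},{"aperture":0,"xyz":[0.015,0,0]},{"aperture":0,"xyz":[0.02,0,0]},{"aperture":0,"xyz":[0.02,0,0]}]' | grep -E "tool_pos|contact"; for i in 1 2 3 4 5; do python3 shift.py '[{"aperture":0,"xyz":[0.0025,0,0]},{"aperture":0,"xyz":[0.0025,0,0]}]' | grep -E "tool_pos|contact"; done
```

```text
tool_pos: [410.4, 237.4, 206.7]
contact_force: [-5.8, 2.5, 0.5]
tool_pos: [412.6, 237.0, 206.8]
contact_force: [-4.7, 1.4, 0.1]
tool_pos: [414.6, 236.6, 206.8]
contact_force: [-4.7, 1.7, 0.7]
tool_pos: [416.5, 236.3, 206.8]
contact_force: [-5.1, 2.2, 0.6]
tool_pos: [417.6, 236.0, 206.6]
contact_force: [-8.4, 3.6, 1.9]
tool_pos: [418.3, 235.8, 206.3]
contact_force: [-14.0, 6.7, 4.8]
```

In the tool's units: 2 mm / 800 = 0.0025.

```bash
python3 shift.py '[{"aperture":0,"xyz":[0.0025,0,0]},{"aperture":0,"xyz":[0.0025,0,0]}]' | grep contact; python3 shift.py '[{"aperture":0,"xyz":[-0.025,0,0]},{"aperture":40,"xyz":[-0.0625,0,0]},{"aperture":40,"xyz":[-0.0625,0,-0.075]},{"aperture":40,"xyz":[-0.0625,0,-0.15]},{"aperture":40,"xyz":[-0.025,-0.025,-0.2125]}]'| grep -E "tool_pos|contact"; python3 - <<'E'
from h import *
from plant import bot, camrig, order, get_obs
c=camrig.capture("wrist");np.savez("w3.npz",**c); cv2.imwrite("pics/w3.png",c["color"][:,:,::-1])
t=camrig.capture("top");np.savez("top1.npz",**t); cv2.imwrite("pics/top1.png",cv2.resize(t["color"][150:300,210:470,::-1],(780,450)))
for n,c in(("w",c),("t",t)):
  for col in("yellow","blue"):
    for b in blobs(c,col,25,(220,150,340,300) if n=="t" else None): print(n,col,b[0].round(),b[1],onz(c,*b[2][0],44).round(1))
to(509,280,206)
E
```

```text
contact_force: [-19.5, 8.4, 6.9]
tool_pos: [406.2, 258.3, 380.2]
contact_force: [1.4, 0.3, -0.3]
w yellow [307. 167.] 167 [428.5 233.   44. ]
w yellow [179. 167.] 195 [450.6 353.6  44. ]
w yellow [244. 202.] 76 [405.5 299.3  44. ]
w blue [426.  91.] 867 [468.6 117.9  44. ]
w blue [166.  32.] 44 [565.7 331.4  44. ]
w blue [237.  31.] 47 [554.9 272.6  44. ]
w blue [308.  31.] 42 [543.7 212.9  44. ]
w blue [238.  82.] 1952 [510.4 280.   44. ]
w blue [307.  81.] 1797 [499.2 221.6  44. ]
w blue [170.  82.] 1596 [521.3 341.7  44. ]
t blue [252. 209.] 286 [520.9 339.1  44. ]
t blue [279. 210.] 223 [519.5 278.9  44. ]
t blue [308. 205.] 78 [528.3 215.9  44. ]
t 15.47 shift [ 90.4 -36.5 179.4] turn -0.001 F [ 0.6 -0.3 -0.9] pos [410.4 259.7 383.6] yaw -0.186 q [ 0.41  0.29  1.67 -0.    1.17  2.16] w 39.2
```

View pics/w3.png

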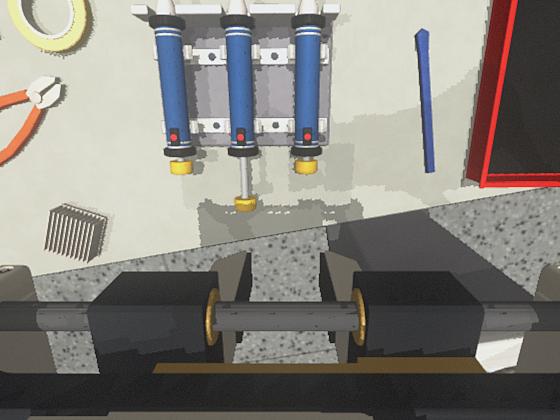

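The wrist view shows the outer knobs home at (181,167) and (306,167). The middle knob is out at (245,203) and its barrel centre is near (238,82). Next I'll grasp the middle pump.

In the tool's units: 92 mm / 800 = 0.115, 80 mm / 800 = 0.1.

```bash
python3 shift.py '[{"aperture":40,"xyz":[0.0625,-0.025,0]},{"aperture":40,"xyz":[0.115,-0.045,0.05]},{"aperture":40,"xyz":[0.115,-0.045,0.1]},{"aperture":40,"xyz":[0.115,-0.045,0.1]}]' | grep tool_pos; python3 - <<'E'
from h import *
from plant import bot, camrig, order, get_obs
c=camrig.capture("wrist");np.savez("w4.npz",**c); cv2.imwrite("pics/w4.png",c["color"][:,:,::-1])
for b in blobs(c,"blue",200): print(b[0].round(),b[1],[onz(c,*p,55).round(1) for p in cv2.boxPoints(b[2])])
to(510.5,280,205)
E
```

```text
tool_pos: [503.2, 276.3, 293.5]
[495. 203.] 1324 [array([542.5, 135.3,  55. ]), array([540.9, 127.1,  55. ]), array([425.8, 125.6,  55. ]), array([427.6, 135.2,  55. ])]
[190. 192.] 1396 [array([562.6, 338.6,  55. ]), array([561.2, 321.3,  55. ]), array([515.9, 328.3,  55. ]), array([517.2, 346.8,  55. ])]
[276. 193.] 1565 [array([551.8, 281.5,  55. ]), array([548.4, 263.4,  55. ]), array([502.9, 271.8,  55. ]), array([506.6, 291. ,  55. ])]
[362. 190.] 1454 [array([498.1, 232.8,  55. ]), array([542.9, 223.4,  55. ]), array([538.4, 207.1,  55. ]), array([493.2, 215.5,  55. ])]
[274. 258.] 425 [array([497.9, 292.5,  55. ]), array([495.4, 274.1,  55. ]), array([465.3, 278.3,  55. ]), array([467.9, 297.5,  55. ])]
[359. 253.] 290 [array([475. , 238.4,  55. ]), array([485.5, 229.3,  55. ]), array([469.3, 213.8,  55. ]), array([458.3, 222.8,  55. ])]
t 16.02 shift [ 6.3 -4.7 91.1] turn -0.001 F [-0.4 -1.4  0.4] pos [503.6 276.7 296.1] yaw -0.186 q [ 0.37  0.54  1.53 -0.    1.08  2.13] w 40.2
```

View pics/w4.png

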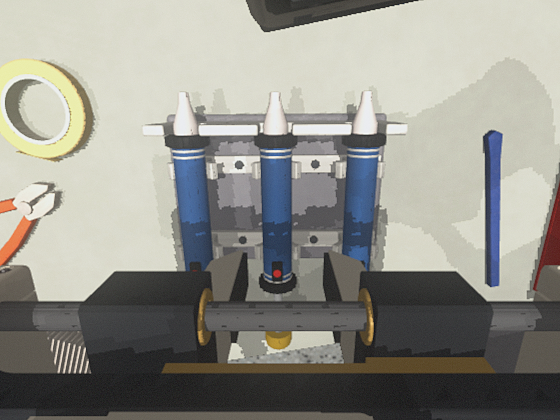

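The middle barrel runs from (276,150) to (277,285) between the fingers and is clear of its neighbours. I'm descending.

In the tool's units: 80 mm / 800 = 0.1, 70 mm / 800 = 0.0875.

```bash
python3 shift.py '[{"aperture":40,"xyz":[0.0075,-0.0038,0.05]},{"aperture":40,"xyz":[0.0075,-0.0038,0.0875]},{"aperture":40,"xyz":[0.0075,-0.0038,0.1]},{"aperture":40,"xyz":[0.0075,-0.0038,0.1]}]' | grep -E "tool_pos|contact"; python3 -c "
from h import *
to(510.5,280.3,205)"
```

```text
tool_pos: [510.2, 279.0, 218.2]
contact_force: [-0.3, -1.5, -0.0]
t 16.52 shift [-0.  -1.3 13.2] turn -0.0 F [-0.3 -1.5 -0. ] pos [510.2 279.  218.2] yaw -0.185 q [ 0.37  0.65  1.58 -0.    0.91  2.12] w 40.2
```

In the tool's units: 13 mm / 800 = 0.0163, 6 mm / 800 = 0.0075.

```bash
python3 shift.py '[{"aperture":40,"xyz":[0,-0.0013,0.0075]},{"aperture":40,"xyz":[0,-0.0013,0.0163]},{"aperture":40,"xyz":[0,-0.0013,0.0163]}]' | grep -E "tool_pos|contact";  python3 shift.py '[{"aperture":10},{"aperture":10},{"aperture":10},{"aperture":10}]'; python3 shift.py '[{"aperture":10},{"aperture":10}]'
```

```text
tool_pos: [509.9, 279.8, 203.6]
contact_force: [0.6, 0.2, -0.1]
time: 17.4
tool_pos: [510.2, 280.2, 204.2]
tcp_rot: [-3.141, -0.001, -0.185]
contact_force: [0.8, 3.7, 1.0]
grip_width: 20.8
finger_force: 30.0
time: 17.65
tool_pos: [510.2, 280.2, 204.1]
tcp_rot: [-3.141, -0.001, -0.185]
contact_force: [0.5, 5.3, 1.7]
grip_width: 20.8
finger_force: 30.0
```

In the tool's units: -100 mm / 800 = -0.125, -60 mm / 800 = -0.075.

```bash
python3 shift.py '[{"aperture":10,"xyz":[0,0,-0.0125]},{"aperture":10,"xyz":[0,0,-0.0375]},{"aperture":10,"xyz":[0,0,-0.075]},{"aperture":10,"xyz":[0,0,-0.125]},{"aperture":10,"xyz":[0,0,-0.125]}]' ; python3 - <<'E'
from h import *
from plant import bot, camrig, order, get_obs
c=camrig.capture("side");np.savez("s2.npz",**c); cv2.imwrite("pics/s2.png",cv2.resize(c["color"][120:350,190:470,::-1],(800,600)))
T=dict(np.load("top0.npz"));S=dict(np.load("side0.npz"))
# tray from the first side view: floor/rim corners
a=cv2.boxPoints(max(blobs(S,"red",100,(215,180,370,340)),key=lambda b:b[1])[2]);print(a.round())
to(485,-16.5,300,-0.175)
E
```

```text
time: 18.27
tool_pos: [510.7, 279.6, 307.1]
tcp_rot: [-3.139, -0.005, -0.185]
contact_force: [-0.7, -0.0, -2.1]
grip_width: 21.4
finger_force: 30.0
[[218. 327.]
 [223. 271.]
 [356. 282.]
 [351. 338.]]
t 18.32 shift [ 29.8 295.5   4.9] turn -0.01 F [-0.5  0.4 -1.5] pos [510.1 279.4 305. ] yaw -0.185 q [ 0.37  0.54  1.5  -0.    1.1   2.13] w 21.3
```

View pics/s2.png

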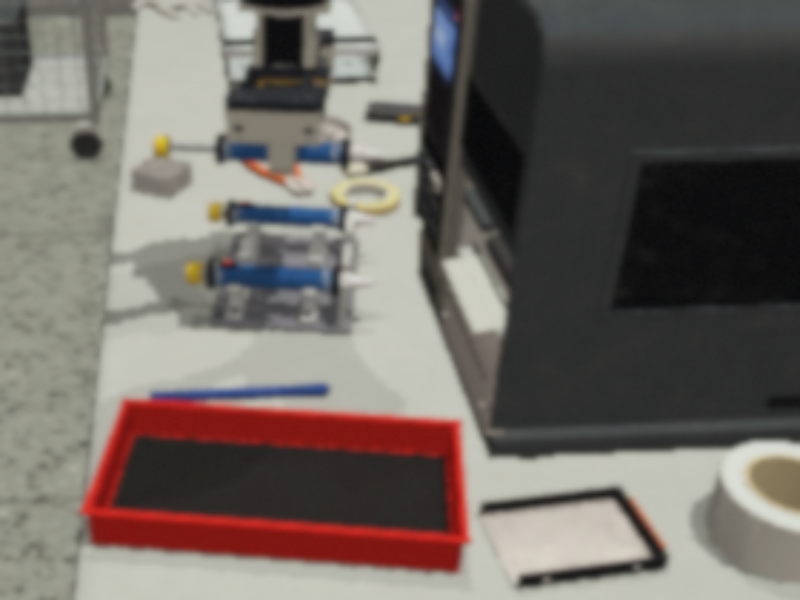

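The pump is lifted and level, with its knob at (160,145) in the crop, and the neighbours are undisturbed. The tray rim corners are at (125,402), (462,422), (468,540) and (88,515). I'll triangulate these and move over the tray.

In the tool's units: 296 mm / 800 = 0.37, 240 mm / 800 = 0.3, -0.013 rad / 3.1416 = -0.0041.

```bash
python3 shift.py '[{"aperture":10,"xyz":[0,0.075,0]},{"aperture":10,"xyz":[0.0063,0.15,0]},{"aperture":10,"xyz":[0.0188,0.225,0]},{"aperture":10,"xyz":[0.0313,0.3,0]},{"aperture":10,"xyz":[0.05,0.37,0],"rz":-0.0041}]' | grep tool_pos;  python3 shift.py '[{"aperture":10},{"aperture":10}]'|grep -E "tool_pos|rot|cont"; python3 - <<'E'
from h import *
from plant import bot, camrig, order, get_obs
T=dict(np.load("top0.npz"));S=dict(np.load("side0.npz"))
bx=[p for p in cv2.boxPoints(max(blobs(T,"red",100,(350,150,470,300)),key=lambda b:b[1])[2])]
bx=[(379,277),(394,166),(452,175),(437,285)]
cs=[(233.7,274),(351.7,281.7),(353.8,327),(220.8,317.4)]
P=[]
for a,b in zip(bx,cs):
    X,e=tri([ray(T,*a),ray(S,*b)]);P.append(X);print(X.round(1),round(e,1))
print(np.mean(P,0).round(1))
c=camrig.capture("wrist");np.savez("w5.npz",**c); cv2.imwrite("pics/w5.png",c["color"][:,:,::-1])
to(495,-18,190,-0.172)
E
```

```text
tool_pos: [493.7, -20.5, 302.5]
tool_pos: [494.3, -18.4, 302.8]
tcp_rot: [-3.141, 0.003, -0.173]
contact_force: [0.5, -0.3, -1.4]
[375.8  66.   28.9] 1.7
[618.9  23.4  30. ] 1.6
[ 594.8 -101.3   35.3] 0.4
[357.5 -57.1  29.9] 1.4
[486.7 -17.2  31. ]
t 19.25 shift [  0.9   0.2 113. ] turn 0.0 F [-0.3  0.6 -0.8] pos [494.4 -17.7 303. ] yaw -0.172 q [-0.19  0.4   1.75  0.    1.    1.55] w 21.4
```

View pics/w5.png

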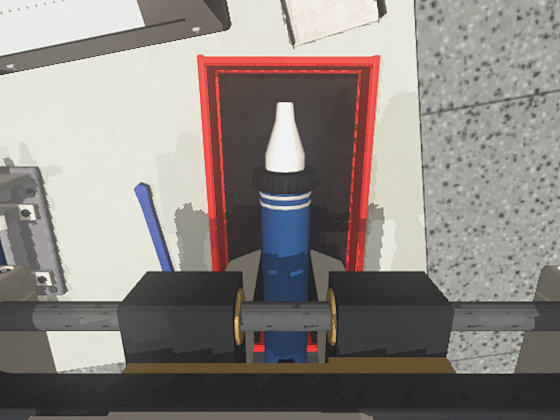

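The tray rim front edge spans (198,57) to (379,57) with the pump nozzle at (285,105), centred and parallel. I'll check the front rim position and then descend.

In the tool's units: 108 mm / 800 = 0.135, 105 mm / 800 = 0.1313.

```bash
python3 -c "
from h import *
c=dict(np.load('w5.npz'));print([onz(c,*p,35).round(1) for p in((198,57),(379,57),(288,57))])"; python3 shift.py '[{"aperture":10,"xyz":[0.0013,0,0.05]},{"aperture":10,"xyz":[0.0013,0,0.0938]},{"aperture":10,"xyz":[0.0013,0,0.1188]},{"aperture":10,"xyz":[0.0013,0,0.1313]},{"aperture":10,"xyz":[0.0013,0,0.135]}]'|grep -E "tool_pos|cont"; python3 shift.py '[{"aperture":10,"xyz":[0,0,0.0025]},{"aperture":10,"xyz":[0,0,0.005]},{"aperture":10,"xyz":[0,0,0.005]}]'|grep -E "tool_pos|cont"
```

```text
[array([615.1,  20.6,  35. ]), array([ 593.7, -100.9,   35. ]), array([604.5, -39.8,  35. ])]
tool_pos: [495.8, -17.8, 195.6]
contact_force: [0.6, -0.2, -0.1]
tool_pos: [495.9, -18.7, 192.2]
contact_force: [-0.9, -0.4, -1.4]
```

```bash
for i in 1 2 3; do python3 shift.py '[{"aperture":10,"xyz":[0,0,0.0013]},{"aperture":10,"xyz":[0,0,0.0025]},{"aperture":10,"xyz":[0,0,0.0025]}]'|grep -E "tool_pos|cont"; done;  python3 shift.py '[{"aperture":10,"xyz":[0,0,0.0025]},{"aperture":10,"xyz":[0,0,0.0025]}]'|grep -E "tool_pos|cont"
```

```text
tool_pos: [495.8, -18.7, 189.8]
contact_force: [-0.7, 0.7, -1.4]
tool_pos: [495.8, -18.7, 187.8]
contact_force: [0.3, 0.3, -1.0]
tool_pos: [495.8, -18.7, 185.8]
contact_force: [0.1, -0.6, -1.8]
tool_pos: [495.8, -18.7, 183.7]
contact_force: [0.0, 0.7, -1.9]
```

In the tool's units: 1.5 mm / 800 = 0.0019.

```bash
python3 shift.py '[{"aperture":10,"xyz":[0,0,0.0019]},{"aperture":10,"xyz":[0,0,0.0019]}]'|grep -E "tool_pos|cont"; python3 shift.py '[{"aperture":24},{"aperture":24},{"aperture":27},{"aperture":32},{"aperture":32}]'; python3 shift.py '[{"aperture":38},{"aperture":38,"xyz":[0,0,-0.005]},{"aperture":38,"xyz":[0,0,-0.0188]},{"aperture":38,"xyz":[0,0,-0.05]},{"aperture":38,"xyz":[0,0,-0.1]}]'; python3 shift.py '[{"aperture":38,"xyz":[0,0,-0.0625]},{"aperture":38,"xyz":[0,0,-0.1375]},{"aperture":38,"xyz":[0,0,-0.1375]},{"aperture":38,"xyz":[0,0,-0.1375]}]'|grep -E "tool_pos|cont"; python3 - <<'E'
from h import *
from plant import bot, camrig, order, get_obs
for n in("top","wrist","side"):
    c=camrig.capture(n);np.savez(f"{n}9.npz",**c)
    im=c["color"][:,:,::-1]
    cv2.imwrite(f"pics/{n}9.png",im if n=="wrist" else cv2.resize(im[120:350,190:470],(800,600)))
E
```

```text
tool_pos: [495.8, -18.6, 182.3]
contact_force: [0.6, -0.3, -1.2]
time: 22.5
tool_pos: [495.9, -18.7, 182.4]
tcp_rot: [3.142, -0.0, -0.172]
contact_force: [-0.6, 0.1, -1.0]
grip_width: 32.0
finger_force: 0.0
time: 23.12
tool_pos: [495.5, -18.6, 263.1]
tcp_rot: [3.142, 0.002, -0.172]
contact_force: [0.8, 0.7, -0.1]
grip_width: 38.3
finger_force: 0.0
tool_pos: [495.4, -18.5, 372.5]
contact_force: [-0.2, -0.1, -0.2]
```

View pics/wrist9.png

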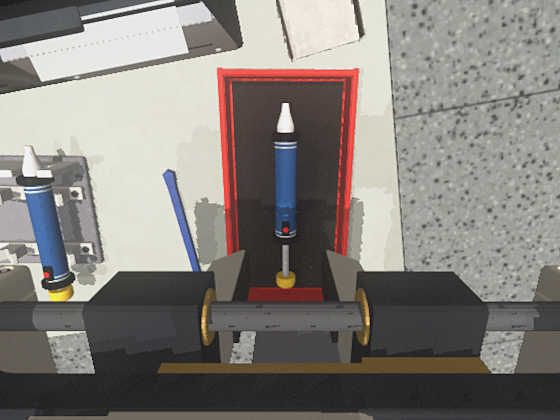

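View pics/side9.png

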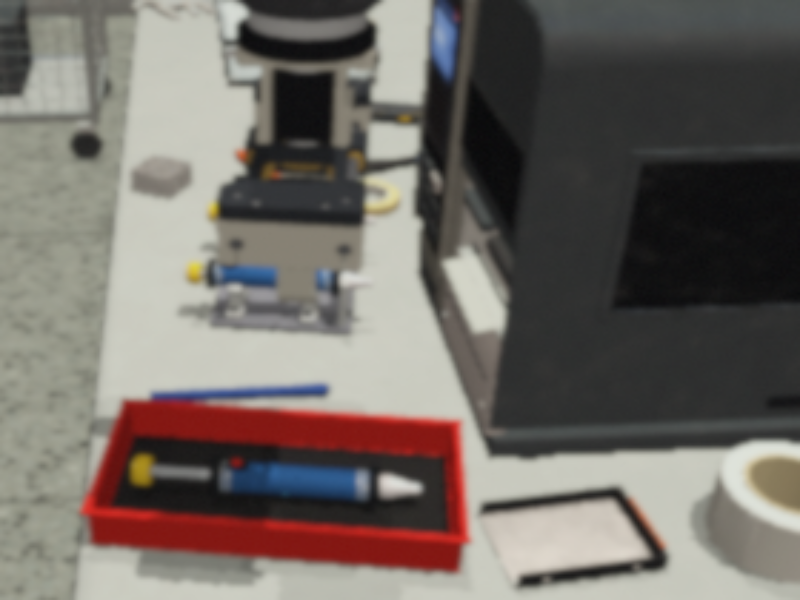

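The pump lies flat in the tray, with its knob at (140,470) and nozzle tip at (422,488) in the side crop, wholly inside. The arm is clear, the right pump is latched and the bystanders are in place. I'm handing the job in.

```bash
python3 -c "
from plant import bot, camrig, order, get_obs
print(order.close_job())"
```

```text
the job is handed in; nothing more can be done
None
```

The middle pump was the one that stuck: I stopped at about 10 N, and it now lies flat inside the red tray. The two outer pumps are pushed home in their bays, and the job is handed in, though no verdict was printed.

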